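Straightedge from the riser to the field books

ROBOT

A 7-joint arm with a two-finger parallel gripper is mounted at the origin on the work surface. World frame = base frame: x ahead of the robot, y to its left, z up, the work surface at z = 0. Lengths are in mm, angles in rad, forces in N, time in s.
With the tool pointing down it reaches from about 400 to 900 mm from the base axis. Payload 5.6 kg.
Tool frame: the origin (TCP) lies midway between the tips of the shut fingers; the grasp point (between the pads) lies 19 mm behind it; z points along the fingers, y is the line along which they close (so a half turn about z gives the same grasp; the last joint's range is limited). The gripper opens to 92 mm and grips with 3 to 60 N. Pads are 20 mm wide; open, the fingers measure 128 mm over their backs; the gripper's body (75 mm by 189 mm) begins 69 mm behind the grasp point.
Start: joints at [-1.373, 0.468, -0.012, 1.603, 0.006, 1.071, -0.056], TCP at [155.053, 631.243, 214.592] pointing down, gripper open.
Joint ranges: [-2.53, 2.53], [-0.31, 2.02], [-1.57, 1.55], [0.28, 2.44], [-1.29, 4.43], [0.15, 1.84], [-2.92, 2.92]. Speed limits (rad/s): [2.57, 2.57, 3.14, 3.14, 3.14, 3.14, 3.14].

INTERFACE

Orientations are given as a rotation vector (axis times angle).
In Python, from cell import robot, grip, kin, viewer gives the robot as it stands. Calls block until the motion is done:
- robot.movep(position, orientation): joint-space move of the TCP to a pose.
- robot.servo_line(position, feed=150, rotation=None): straight line of the TCP; rotation=None keeps the orientation; feed is the mean speed in mm/s.
- robot.goto_joints(angles): joint-space move.
- grip(opening, newtons=None): opening from 0.0 (shut) to 1.0 (fully open); newtons is the grip in N (None keeps the last); returns when the fingers have stopped.
- robot.hold(seconds).
- kin.ik(position, orientation): joint angles nearest the present ones, or None.
- robot.observe(): the state.
- viewer.read_camera(name): name is "side" or "top"; returns the picture (420x560x3 uint8, red, green, blue); there is no depth.
- viewer.camera_info(name): a dict with "camera_matrix" (3x3 intrinsics, pixels), "R" (3x3) and "t" (3): a world point X has camera coordinates R X + t. Camera axes: x right, y down, z forward; pixel columns grow to the right and rows downward; lengths in mm; the calibration is good to about 2 mm. A picture is of the moment at which its call begins. camera_info takes no time and is no camera call.
A pose or a line that the arm cannot do raises robot.IKError and nothing moves.
- robot.job_done(): hands the job in; it is judged then, once.
Trained networks look in the newest picture that a camera, given by its name, has taken for a name from the list of things; names that differ only in an ending like _2 or _b are one class to them, and where a whole thing is asked for, a point or a joint stands for the part that bears it (a point fixed in the world has none). Each returns a list of dicts, best first, with "confidence" (0 to 1); they miss things now and then, are a little off and sometimes report something else, mostly with a low value. They report only what shows in the picture. A call takes as long as a camera call. They do not tell look-alikes from the thing itself.
- viewer.silhouettes(name, camera): "mask" (420x560 bool, what is visible of it).
- viewer.pinpoint(name, camera): "at" ([x, y, z] in mm, in the coordinates of the camera as it stood for that picture, good to about 4 mm: a listed point, or the origin of a listed thing).
The state is a dict: "t": time; "joints": joint angles; "joint_velocities": joint speeds; "joint_torque": joint torques, N m; "tcp_pos": TCP position; "tcp_rot": TCP orientation; "contact_force": force on the tool from outside, world axes, zero at the start; "wrist_torque": the same for the moment, N m; "grip_width": opening from 0.0 (shut) to 1.0 (fully open); "grip_force": force on a finger pad.
Only numpy, scipy, OpenCV 4.12 (cv2) and the standard library are available. Lean on these libraries where they do the work, as an engineer would, in place of code of your own. Each camera call takes 0.05 s, during which the arm holds its last target. There are 200 camera calls.

TASK

Slide the long aluminium straightedge towards the robot until its near end juts out about five centimetres past the desk riser's front edge (the edge facing the robot) while it still lies flat on the riser, then grip that end, lift it off, and lay it gently and flat across the middle of the pile of field books to hold the map sheet down, parallel to the pile's short sides. Do not let it fall onto the desk, and leave the short rule beside it where it lies.

Things in the scene. Friction and masses are not known exactly. Their poses are not given: they have to be found in the camera images.
- straightedge: Long flat plain aluminium bar, 220 (its x) x 40 (y) x 3 mm thick, 75 g, fine scale marks along one long side. Origin: centre of its underside; x points away from the robot at the start. Starts flat on the riser, about square to the riser's front edge, near end 5 to 25 mm back from that edge. Loose and smooth: a closed gripper's tips pressed on it (5 to 10 N) drag it along the slippery board.
- short_rule: Bystander: same aluminium and width but only 130 long (x) x 40 (y) x 3 mm. Origin: centre of its underside. Lies flat on the riser beside the straightedge, centres about 130 mm apart, on either side of it.
- riser: Fixed desk riser: dark wooden board 260 deep (its x) x 360 wide (y) x 18 mm on two steel sides, top 90 mm above the desk. Origin: at desk height, on its middle line, 40 mm behind its straight front edge; x points away from the robot, so the front edge is the line x = -40 mm. Free space in front of that edge. Left or right of the robot's middle; a roll of tape lies near its +y side.
- book_pile: Fixed pile of three field books with a map sheet on top, 115 (its x) x 175 (y) mm, 60 mm high to the top of the sheet. Origin: on the desk under its middle; x is the short direction, roughly away from the robot. Laid along the pile's x, the straightedge juts out about 50 mm at both ends. On the other side of the robot's middle from the riser.
Not all that is in view belongs to the job. What is shaped like the straightedge but black is not meant.

How it is judged:
By the outcome, as a careful person would: the job done as asked, in the order asked, and still so for the second after the job is handed in, with the robot touching nothing.
It also fails if it takes over 58 s, if anything falls off the work surface, if the arm or the gripper's body presses on something with over 40 N, if the wrist force passes 120 N, or if a joint passes its speed limit or range.

## Working session

There is one attempt and no reset: what is moved stays moved. The work goes in short steps, each a Python script; the robot and the scene stay as the last script left them, time stands still between calls to the robot, and variables do not carry over. Pictures are saved under pics/ and viewed, at most 10 in all, crops included, and the job is handed in when it is done.

```bash
mkdir -p pics; ls; cat > h.py <<'E'
import numpy as np, cv2
from cell import robot, grip, kin, viewer
from scipy.spatial.transform import Rotation as Ro
def cam(n):
    c=viewer.camera_info(n); return np.array(c["camera_matrix"]),np.array(c["R"]),np.array(c["t"]).ravel()
def w(n,p): K,R,t=cam(n); return R.T@(np.array(p)-t)
def ray(n,uv,z):
    K,R,t=cam(n); d=R.T@np.linalg.solve(K,[uv[0],uv[1],1]); o=-R.T@t
    return o+d*(z-o[2])/d[2]
def save(n,f): 
    im=viewer.read_camera(n); cv2.imwrite("pics/"+f,im[:,:,::-1]); return im
def rv(yaw):  # tool down, tool y axis (closing) ... R = Rz(yaw) Rx(pi)
    return (Ro.from_euler('z',yaw)*Ro.from_euler('x',np.pi)).as_rotvec()
E
python3 - <<'E'
from h import *
np.set_printoptions(precision=1,suppress=True)
a=save("top","t0.png"); b=save("side","s0.png")
cv2.imwrite("pics/both0.png",np.hstack([a,b])[:,:,::-1][:, :])
for c in("top","side"):
    K,R,t=cam(c); print(c,-R.T@t)
    for n in("straightedge","short_rule","riser","book_pile"):
        for r in viewer.pinpoint(n,c): print(c,n,w(c,r["at"]),round(r["confidence"],2))
for n in("straightedge","short_rule","riser","book_pile"):
    z={"riser":90,"book_pile":60}.get(n,93)
    for r in viewer.silhouettes(n,"top"):
        m=r["mask"].astype(np.uint8); cs=max(cv2.findContours(m,0,2)[0],key=cv2.contourArea)
        bx=cv2.boxPoints(cv2.minAreaRect(cs)); print(n,round(r["confidence"],2),m.sum(),[ray("top",p,z)[:2] for p in bx])
s=robot.observe(); print(s["t"],s["tcp_rot"],s["contact_force"])
E
```

```text
pics
top [ 270.2  -22.3 1119.8]
top straightedge [ 621.6 -257.7   89. ] 0.84
top short_rule [ 612.4 -124.8   92.8] 0.67
top short_rule [ 621.7 -255.5   90.8] 0.35
top riser [ 531.9 -192.6    1.5] 0.9
top book_pile [534.3 214.7   5.6] 0.85
top book_pile [ 533.  -197.1    1.2] 0.7
side [ 241.  -873.5  891.4]
side straightedge [ 619.9 -259.6   89.5] 0.92
side straightedge [ 333.8 -370.    -1.9] 0.9
side straightedge [ 531.8 -193.9   -2.9] 0.74
side short_rule [ 605.1 -124.5   88.9] 0.96
side riser [ 528.5 -197.2   -1.2] 0.62
side book_pile [533.1 218.6  -0.5] 0.75
straightedge 0.69 1890 [array([ 233.1, -295.5]), array([ 430.9, -342.2]), array([ 424. , -380.6]), array([ 226.6, -332.4])]
straightedge 0.68 1995 [array([ 729.2, -223.3]), array([ 736.7, -266.7]), array([ 513.2, -289.9]), array([ 506.6, -248.1])]
short_rule 0.69 1179 [array([ 675.9, -104.4]), array([ 678.6, -146.9]), array([ 544.8, -150.6]), array([ 542.4, -109.2])]
riser 0.68 16711 [array([741.5,  -6.3]), array([ 763.7, -382.7]), array([ 498.1, -377.6]), array([480.4, -18.8])]
book_pile 0.69 4981 [array([588.2, 310.8]), array([598.2, 118.5]), array([473.6, 109.8]), array([464.7, 297.9])]
0.7 [0.4 3.1 0. ] [-0.6  0.1  0. ]
```

View pics/t0.png

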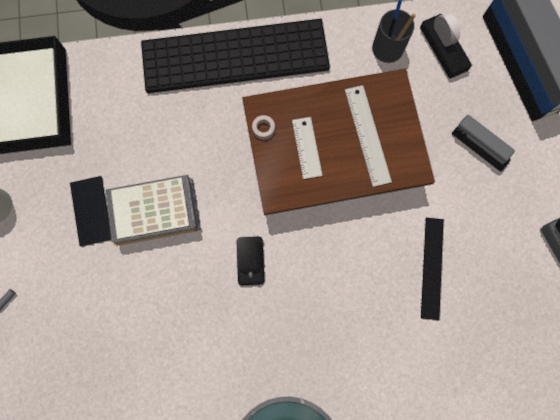

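View pics/s0.png

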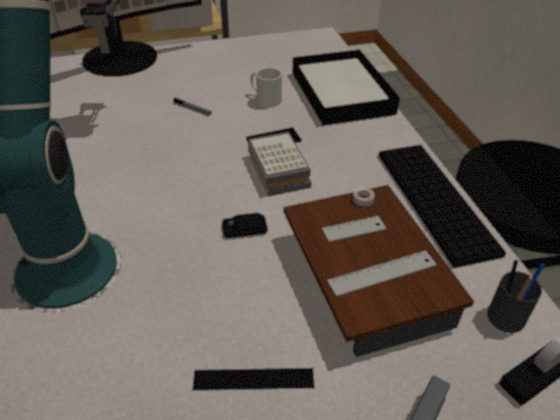

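The top view shows the straightedge on the riser from (347,88) to (390,183). The short rule is at (307,148), the riser's front edge runs (264,211) to (432,181), and the pile top is around (152,208). The side view agrees, and the black bar on the desk at (253,378) is the decoy.

```bash
python3 - <<'E'
from h import *
np.set_printoptions(precision=2,suppress=True)
im=cv2.imread("pics/t0.png"); 
def rect(mask,z,name):
    cs=max(cv2.findContours(mask.astype(np.uint8),0,1)[0],key=cv2.contourArea)
    P=np.array([ray("top",p[0],z)[:2] for p in cs],np.float32)
    (c,s,a)=cv2.minAreaRect(P); print(name,np.array(c),np.array(s),a); return P
g=im.min(2); 
roi=np.zeros(g.shape,np.uint8); cv2.fillPoly(roi,[np.array([[243,97],[407,72],[432,181],[264,211]])],1)
b=(g>110)&(roi>0); b[:, :340]=0; rect(b,93,"edge")
b=(g>110)&(roi>0); b[:, 340:]=0; b[:, :285]=0; rect(b,93,"short")
# riser top: reddish brown
h=im.astype(int); br=((h[:,:,2]-h[:,:,0])>25)|(roi>0)&(g>110); br[:60]=0;br[220:]=0;br[:,:235]=0;br[:,440:]=0
br=cv2.morphologyEx(br.astype(np.uint8),cv2.MORPH_OPEN,np.ones((5,5))); br=cv2.morphologyEx(br,cv2.MORPH_CLOSE,np.ones((15,15)));rect(br,90,"riser")
# front edge line: lowest brown pixel per column
P=np.array([ray("top",(u+.0,np.nonzero(br[:,u])[0].max()+.5),90)[:2] for u in range(275,425)])
f=np.polyfit(P[:,1],P[:,0],1); print("front x=",f,np.std(P[:,0]-np.polyval(f,P[:,1])))
b=(g>120).astype(np.uint8); b[:170]=0;b[250:]=0;b[:,:100]=0;b[:,205:]=0
cv2.imwrite("pics/crop.png",np.vstack([cv2.resize(im[165:255,60:215],None,fx=4,fy=4,interpolation=2)]))
E
```

```text
edge [ 622.15 -257.13] [221.39  41.4 ] 5.893825054168701
short [ 611.86 -126.46] [131.96  41.02] 2.1333260536193848
riser [ 622.31 -192.53] [261.19 361.48] 2.8073391914367676
front x= [ -0.05 482.19] 0.6086595951710493
```

View pics/crop.png

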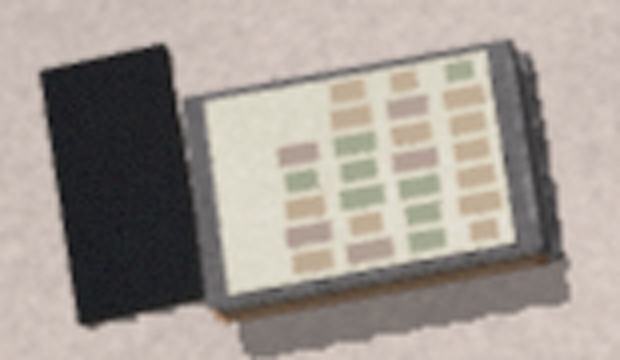

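The crop shows the pile cover's top corners at (185,98), (512,40), (547,255) and (220,310), at 4x from offset (60,165). A separate black slab lies to its left.

```bash
cat >> h.py <<'E'
def down(yaw): # tool down, tool y ~ world +y at yaw 0
    return (Ro.from_euler('z',yaw)*Ro.from_euler('y',np.pi)).as_rotvec()
E
python3 - <<'E'
from h import *
np.set_printoptions(precision=2,suppress=True)
P=np.array([ray("top",(a/4+60-.375,b/4+165-.375),59.5)[:2] for a,b in[(185,98),(512,40),(547,255),(220,310)]],np.float32)
print(P,P.mean(0),cv2.minAreaRect(P))
ya=np.radians(5.9); d=np.array([np.cos(ya),np.sin(ya)]); c=np.array([622.15,-257.13])
grip(0.0,20)
q=kin.ik([*c,150],down(ya)); print(q, kin.ik([*c,150],rv(ya)))
robot.movep([*c,150],down(ya))
robot.servo_line([*c,100],feed=80)
f0=np.array(robot.observe()["contact_force"]); z=100
while z>85:
    z-=.5; robot.servo_line([*c,z],feed=20)
    f=np.array(robot.observe()["contact_force"])-f0
    if abs(f[2])>6.5: break
o=robot.observe(); print(z,f0,f,o["tcp_pos"],o["t"])
E
```

```text
[[588.11 304.51]
 [596.37 129.91]
 [478.23 123.51]
 [472.42 294.36]] [533.78 213.07] ((533.171630859375, 214.00698852539062), (118.30970764160156, 175.60557556152344), 2.706815004348755)
[-0.16  0.67  0.75  1.63 -0.51  1.05  2.42] [-0.31  0.79  1.03  1.64 -0.73  1.14 -0.56]
92.5 [ 0.27 -0.09  0.23] [-1.59  0.57  7.28] [ 622.55 -257.4    93.5 ] 10.075
```

```bash
python3 - <<'E'
from h import *
np.set_printoptions(precision=2,suppress=True)
ya=np.radians(5.9); d=np.array([np.cos(ya),np.sin(ya)]); c=np.array([622.15,-257.13]); z=92.5
f0=np.array([.27,-.09,.23])
for s in np.arange(11.2,67.3,11.2):
    robot.servo_line([*(c-d*s),z],feed=50)
    f=np.array(robot.observe()["contact_force"])-f0; print(s,z,f)
    z+= .3 if f[2]>9 else (-.3 if f[2]<6 else 0)
p=c-d*67.2
robot.servo_line([*p,130],feed=100)
robot.movep([500,-60,200],rv(0)); 
im=save("top","t1.png"); print(robot.observe()["t"],robot.observe()["joints"])
E
```

```text
11.2 92.5 [-2.71 -0.16  7.41]
22.4 92.5 [-0.95 -0.12  6.16]
33.599999999999994 92.5 [-1.91  0.02  6.62]
44.8 92.5 [-2.15  0.33  6.32]
56.0 92.5 [-1.89 -0.04  6.91]
67.2 92.5 [-2.29 -0.51  7.45]
15.7333 [-0.97  0.55  1.37  2.02 -0.62  1.08 -0.88]
```

View pics/t1.png

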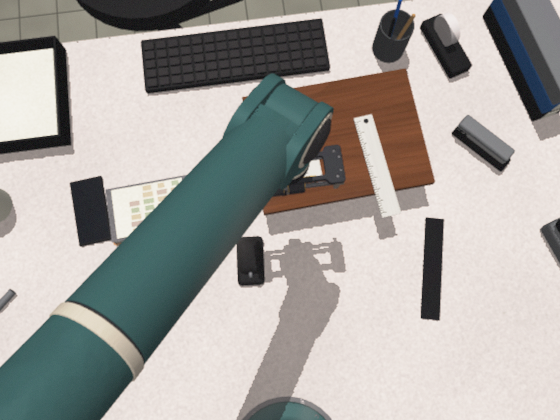

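The straightedge now juts past the front edge: its near end is at about (391,214) and the edge at about (391,188). I'll measure it precisely.

```bash
python3 - <<'E'
from h import *
np.set_printoptions(precision=2,suppress=True)
im=cv2.imread("pics/t1.png"); g=im.min(2)
L=[];R=[]
for v in range(124,182):
    u=np.nonzero(g[v,346:405]>110)[0]+346
    L.append(ray("top",(u.min()-.5,v),93)[:2]); R.append(ray("top",(u.max()+.5,v),93)[:2])
L,R=np.array(L),np.array(R)
fl=np.polyfit(L[:,0],L[:,1],1); fr=np.polyfit(R[:,0],R[:,1],1); m=(fl+fr)/2
print("yaw",np.degrees(np.arctan(m[0])),np.degrees(np.arctan(fl[0])),np.degrees(np.arctan(fr[0])),"y(500)",np.polyval(m,500),"w",np.polyval(fl,500)-np.polyval(fr,500))
b=(g>110).astype(np.uint8);b[:105]=0;b[180:]=0;b[:,:346]=0;b[:,405:]=0
vs=[np.nonzero(b[:,u])[0].min() for u in range(357,371)]
fx=np.array([ray("top",(u,v-.5),93)[:2] for u,v in zip(range(357,371),vs)]); print("far end",fx.mean(0))
for c in("side",):
    save(c,"s1.png")
    for r in viewer.pinpoint("straightedge",c): print(w(c,r["at"]),r["confidence"])
cv2.imwrite("pics/c1.png",cv2.resize(im[95:235,330:430],None,fx=4,fy=4,interpolation=2))
E
```

```text
yaw 5.906139670758563 5.948276567416597 5.863996361685619 y(500) -270.44890424106876 w 42.18129329309264
far end [ 666.01 -256.36]
[ 333.57 -367.22   -1.23] 0.93
[ 555.54 -263.26   91.24] 0.59
```

View pics/c1.png

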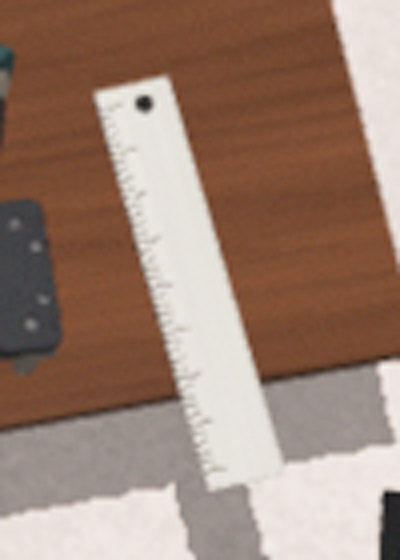

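The overhang is 50 mm as asked, with the near end at about x=446 and the edge at about x=496. Next I'll grip it.

```bash
python3 - <<'E'
from h import *
np.set_printoptions(precision=2,suppress=True)
ya=np.radians(5.9); g=[469.8,-273.4]; yp=np.radians(2.8)
r=rv(ya)
grip(1.0,20)
robot.movep([*g,150],r)
robot.servo_line([*g,72.5],feed=80)
print(robot.observe()["tcp_pos"],robot.observe()["contact_force"])
grip(0.3,50)
o=robot.observe(); print(o["grip_width"],o["grip_force"],o["contact_force"],o["t"])
robot.servo_line([*g,78],feed=20)
robot.servo_line([*g,125],feed=60)
o=robot.observe(); print(o["grip_width"],o["grip_force"],o["contact_force"],o["wrist_torque"],o["joints"],o["t"])
save("side","s2.png")
print(kin.ik([430,214,130],rv(yp)))
E
```

```text
[ 470.11 -273.71   72.93] [ 0.14 -0.66  0.5 ]
0.4184633955965738 49.99084174633026 [ 0.81  0.12 -0.92] 20.0917
0.4151643755721247 49.99146580696106 [-0.33 -0.41 -0.86] [-0.01  0.17  0.04] [-0.33  0.63  1.08  1.99 -0.69  0.95 -0.36] 21.45
[-1.48  0.59  1.24  2.13 -0.71  0.93 -1.34]
```

View pics/s2.png

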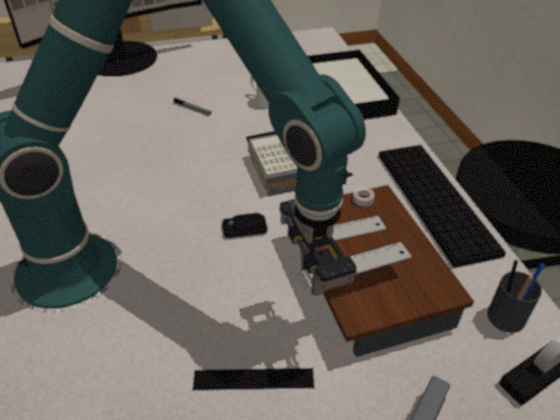

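```bash
python3 - <<'E'
from h import *
K,R,t=cam("side")
for z in (93,110,125,146):
    p=K@(R@np.array([665,-253,z])+t); print(z,p[:2]/p[2])
im=cv2.imread("pics/s2.png"); cv2.imwrite("pics/c2.png",cv2.resize(im[195:315,280:440],None,fx=4,fy=4,interpolation=2))
E
```

```text
93 [402.61065452 265.6293149 ]
110 [404.00284003 259.84059126]
125 [405.25670469 254.62700732]
146 [407.05361979 247.15541328]
```

View pics/c2.png

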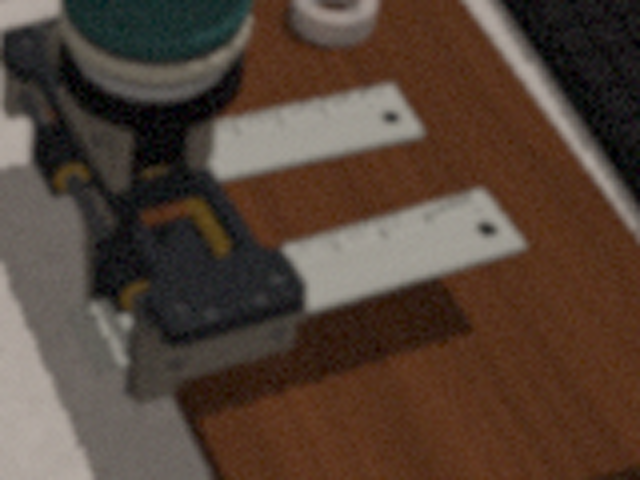

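The bar is held level, with its far end at about (406,249) and z about 143. Now I'll carry it to the pile and lower it under force control.

```bash
python3 - <<'E'
from h import *
np.set_printoptions(precision=2,suppress=True)
yp=np.radians(2.8); c=np.array([533.5,214.5]); p=c-86*np.array([np.cos(yp),np.sin(yp)])
robot.servo_line([469.8,-273.4,150],feed=100)
robot.servo_line([*p,150],feed=170,rotation=rv(yp))
robot.servo_line([*p,70],feed=80)
save("top","t3.png"); robot.hold(.3)
robot.servo_line([*p,48],feed=40)
f0=np.array(robot.observe()["contact_force"]); z=48
while z>40.5:
    z-=.5; robot.servo_line([*p,z],feed=15)
    f=np.array(robot.observe()["contact_force"])-f0
    if f[2]>1.5: break
o=robot.observe(); print(z,f0,f,o["tcp_pos"],o["grip_width"],o["t"]); save("side","s3.png")
a=np.hstack([cv2.imread("pics/t3.png")[110:290,60:260],cv2.imread("pics/s3.png")[90:270,200:400]])
cv2.imwrite("pics/c3.png",cv2.resize(a,None,fx=2,fy=2))
E
```

```text
41.5 [ 0.08  0.04 -0.47] [-1.   -0.54  2.35] [447.64 210.34  41.59] 0.415548089725847 30.35
```

View pics/c3.png

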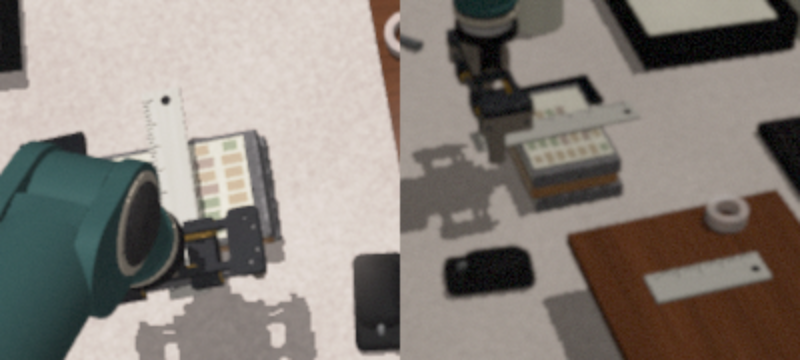

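The bar is in contact, resting across the pile. I'll release it and retreat.

```bash
python3 - <<'E'
from h import *
np.set_printoptions(precision=2,suppress=True)
p=[447.6,210.3]
grip(.47,5); grip(.8)
robot.servo_line([*p,110],feed=80); robot.servo_line([*p,180],feed=150)
robot.movep([420,-100,250],rv(0))
save("top","t4.png"); save("side","s4.png"); print(robot.observe()["t"])
for r in viewer.pinpoint("straightedge","top"): print(w("top",r["at"]),r["confidence"])
for r in viewer.pinpoint("straightedge","side"): print(w("side",r["at"]),r["confidence"])
a=np.hstack([cv2.imread("pics/t4.png")[110:290,60:260],cv2.imread("pics/s4.png")[90:270,200:400]])
cv2.imwrite("pics/c4.png",cv2.resize(a,None,fx=2,fy=2,interpolation=2))
E
```

```text
34.2333
[ 334.19 -367.02    3.36] 0.86
[534.79 216.83  63.42] 0.65
[ 333.16 -366.41   -0.49] 0.75
```

View pics/c4.png

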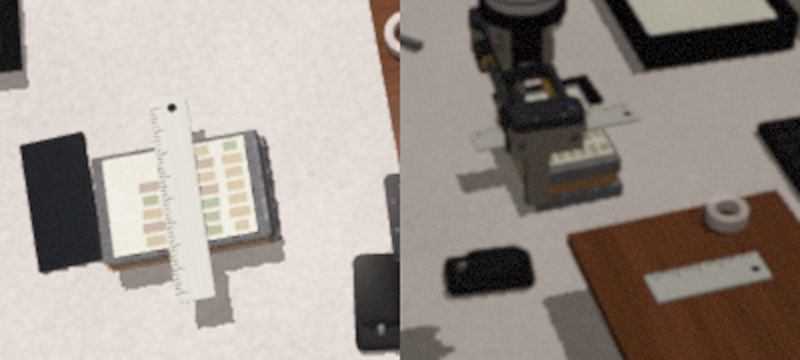

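The straightedge lies flat, centred on and parallel to the pile: in the left crop it runs from (170,100) to (195,300), and the pinpoint gives (535,217,63). The short rule has not moved.

```bash
python3 -c "
from h import *
print(robot.job_done())"
```

```text
the job is handed in; nothing more can be done
None
```

The job is handed in at about 34 s: I slid the straightedge to a 50 mm overhang, gripped that end, lifted it off and laid it flat across the middle of the book pile, parallel to its short sides; the short rule was left where it lay.

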